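# Nudge a fixture plate onto its two locating pins

### The arm

A 7-joint arm with a two-finger parallel gripper is mounted at the origin on a cart in front of the work surface, level with it; the furniture and walls round the work are solid. World frame = base frame: x ahead of the robot, y to its left, z up, the work surface at z = 0. Lengths are in m, angles in rad, forces in N, time in s.
With the tool pointing down it reaches from about 0.4 to 0.9 m from the base axis. Payload 5.6 kg.
Tool frame: the origin (TCP) lies midway between the tips of the shut fingers; the grasp point (between the pads) lies 19 mm behind it; y points along the fingers, z is the direction in which the jaws open and shut, and the axes are right-handed (so a half turn about y gives the same grasp; the last joint's range is limited). The gripper opens to 92 mm and grips with 3 to 60 N. Pads are 20 mm wide; open, the fingers measure 128 mm over their backs; the gripper's body (75 mm by 189 mm) begins 69 mm behind the grasp point.
Start: joints at [1.28, 0.468, -0.012, 1.603, 0.006, 1.071, -0.056], TCP at [0.159, -0.63, 0.215] pointing down, gripper open.
Joint ranges: [-2.53, 2.53], [-0.31, 2.02], [-1.57, 1.55], [0.28, 2.44], [-1.29, 4.43], [0.15, 1.84], [-2.92, 2.92]. Speed limits (rad/s): [2.57, 2.57, 3.14, 3.14, 3.14, 3.14, 3.14].

### API

Orientations are given as a 3x3 rotation matrix whose columns are the frame's x, y, z axes.
In Python, from station import env, effector, solver, viewer, workorder, search_frame, tip_of gives the robot as it stands. Calls block until the motion is done:
- env.reach(position, orientation): joint-space move of the TCP to a pose.
- env.movel(position, frame=None, rate=0.15): straight line of the TCP; frame=None keeps the orientation; rate is the mean speed in m/s.
- env.goto_joints(angles): joint-space move.
- effector.release() and effector.grasp(squeeze=None): open the fingers fully, or close them until they stop; squeeze is the grip in N (None keeps the last).
- env.pause(seconds).
- solver.inverse_kinematics(position, orientation): joint angles nearest the present ones, or None.
- env.sense(): the state.
- viewer.read_camera(name): name is "side" or "top"; returns (picture, depth): 400x640x3 uint8, red, green, blue; 400x640 float32, m along the optical axis (not along the pixel's ray), 0 where there is no reading.
- viewer.camera_info(name): a dict with "intrinsics" (3x3 intrinsics, pixels), "dist_coeffs" ([k1, k2, p1, p2, k3] as OpenCV has them; the pictures are not rectified), "eye" and "rotation" of the camera in the world. Camera axes: x right, y up, looking along -z (the intrinsics and any distortion apply to the point x, -y, -z); pixel columns grow to the right and rows downward; lengths in m; the calibration is good to about 2 mm. A picture is of the moment at which its call begins. camera_info takes no time and is no camera call.
A pose or a line that the arm cannot do raises env.PlanningError and nothing moves.
- workorder.finish_job(): hands the job in, once; it reports no verdict.
Trained networks look in the newest picture that a camera, given by its name, has taken for a name from the list of things; names that differ only in an ending like _2 or _b are one class to them, and where a whole thing is asked for, a point or a joint stands for the part that bears it (a point fixed in the world has none). Each returns a list of dicts, best first, with "score" (0 to 1); they miss things now and then, are a little off and sometimes report something else, mostly with a low value. They report only what shows in the picture. A call takes as long as a camera call.
- search_frame(camera, name): "at" ([x, y, z] in m, in world coordinates, good to about 4 mm: the middle of the surface that is visible of it).
- tip_of(camera, name): "at" ([x, y, z] in m, in world coordinates, good to about 4 mm: a listed point, or the origin of a listed thing).
The state is a dict: "t": time; "joint_positions": joint angles; "joint_velocities": joint speeds; "tau": joint torques, N m; "ee_pos": TCP position; "tcp_rot": TCP orientation; "wrist_force": force on the tool from outside, world axes, zero at the start; "moment": the same for the moment, N m; "gripper_width": finger opening in m.
Only numpy, scipy, OpenCV 4.12 (cv2) and the standard library are available. Lean on these libraries where they do the work, as an engineer would, in place of code of your own. Each camera call takes 0.05 s, during which the arm holds its last target.

### The job

The aluminium fixture plate was put down carelessly: it rides crooked on the two locating pins of the dark steel base. Without gripping or lifting it, push it sideways by its edges until its two holes drop over the pins and it lies flat and fully down on the base. Keep its near edge down on the base meanwhile, do not touch the finely ground spigot in its middle, and leave the bushing, ring gauge and stepped shaft beside the base where they are.

Things in the scene. Friction and masses are not known exactly. Their poses are not given: they have to be found in the camera images.
- base: fixed dark steel slab 232 x 284 mm, 18 mm thick, on the bench; two pins stand on its flat top. Origin on its underside, below the middle of the seated plate; x away from the robot, y left, z up; the slab spans x -142 to +90 mm, y -142 to +142 mm; pins at x +25, y +60 and -60 mm. Seated, the plate's axes match the base's and its origin lies 18 mm above the base's.
- pin_left (a point): foot of the left (+y) pin, on its axis at the height of the base's top face. Pin: 12 mm diameter with a hemispherical nose (radius 6 mm), 10 mm high above the base's top face
- pin_right (a point): foot of the right (-y) pin, same shape
- plate: loose aluminium plate, 150 (x) x 180 (y) x 8 mm, 0.7 kg. Origin: centre of its underside; x away from the robot. A steel spigot stands on it. At the start its near edge lies on the base and its underside on both pin tips, leaning 5 degrees, 10-26 mm too near the robot, up to 20 mm off sideways, up to 0.2 rad twisted.
- hole_left (a point): centre of the round through hole near the plate's left (+y) side, at the underside; hole 14.5 mm diameter; at plate x = +25, y = +60 mm
- hole_right (a point): centre of the slot near the plate's right (-y) side, at the underside; slot 14.5 mm in x by 19.5 mm in y; at plate x = +25, y = -60 mm
- bushing: bystander: grey flanged bushing, 32 mm diameter, 28 mm high, standing on the bench to the right of the base; origin at the centre of its underside
- ring: bystander: grey ring gauge, 54 mm diameter, 16 mm high, lying on the bench to the left of the base; origin at the centre of its underside
- shaft: bystander: grey stepped shaft, 28 mm diameter, 71 mm high, standing on the bench to the left of the base, farther from the robot than the ring; origin at the centre of its underside
- spigot: finely ground steel spigot fixed on the plate, not to be touched: flange 50 mm diameter and 5 mm high, spigot 28 mm diameter; origin at the centre of the flange's underside, at plate x = -20, y = 0, z = 8 mm; its top is 24 mm above its origin
- front_edge (a point): middle of the plate's edge nearest the robot, at the underside (plate x = -75, y = 0 mm); at the start this edge lies on the base's top face

How it is judged:
By the outcome, as a careful person would: the job done as asked, in the order asked, and still so for the second after the job is handed in, with the robot touching nothing.
It also fails if it takes over 58 s, if anything falls off the work surface, if the arm or the gripper's body presses on something with over 40 N, if the wrist force passes 120 N, or if a joint passes its speed limit or range.

## Working session

There is one attempt and no reset: what is moved stays moved. The work goes in short steps, each a Python script; the robot and the scene stay as the last script left them, time stands still between calls to the robot, and variables do not carry over. Pictures are saved under pics/ and viewed, and the job is handed in when it is done.

```bash
ls; mkdir -p pics; python3 - <<'E'
from station import env, effector, solver, viewer, workorder, search_frame, tip_of
import cv2,numpy as np
for c in ("side","top"):
    p,d=viewer.read_camera(c); cv2.imwrite(f"pics/{c}0.png",p[:,:,::-1]); np.save(f"{c}0.npy",d)
    i=viewer.camera_info(c); print(c,i)
    for n in ["pin_left","pin_right","hole_left","hole_right","front_edge","plate","spigot","base","bushing","ring","shaft"]:
        r=tip_of(c,n); print(n,[(np.round(x["at"],4).tolist(),round(x["score"],2)) for x in r[:2]])
s=env.sense(); print(s["t"],s["ee_pos"],s["tcp_rot"],s["gripper_width"])
E
```

```text
pics
side {'intrinsics': array([[515.30501808,   0.        , 327.84895197],
       [  0.        , 515.30501808, 198.18440449],
       [  0.        ,   0.        ,   1.        ]]), 'dist_coeffs': array([-0.01412536,  0.        ,  0.        ,  0.        ,  0.        ]), 'eye': array([0.18925239, 0.92725008, 0.82183588]), 'rotation': array([[-0.92143996,  0.23596644, -0.30865553],
       [-0.38829195, -0.5865651 ,  0.71075365],
       [-0.01333255,  0.77476527,  0.63210839]])}
pin_left [([0.6072, 0.0784, 0.0168], 0.8), ([0.631, -0.211, 0.0041], 0.48)]
pin_right [([0.6126, -0.0404, 0.0157], 0.9), ([0.5343, 0.2341, 0.0009], 0.4)]
hole_left [([0.5748, 0.0776, 0.0288], 0.7)]
hole_right []
front_edge [([0.4997, -0.0073, 0.0187], 0.72)]
plate [([0.5664, 0.0126, 0.0233], 0.73)]
spigot [([0.5465, 0.0101, 0.0281], 0.54)]
base [([0.6041, 0.0756, 0.0191], 0.15)]
bushing [([0.6253, -0.2111, 0.0001], 0.59)]
ring [([0.5348, 0.2365, 0.0009], 0.79), ([0.6054, 0.0777, 0.0173], 0.6)]
shaft [([0.6316, 0.2498, 0.0035], 0.58)]
top {'intrinsics': array([[419.8242112 ,   0.        , 314.89778919],
       [  0
[... 377 characters left out ...]
87752]])}
pin_left [([0.6037, 0.0767, 0.017], 0.79)]
pin_right [([0.6132, -0.0415, 0.0156], 0.69)]
hole_left [([0.5776, 0.075, 0.0278], 0.75), ([0.607, -0.0386, 0.0259], 0.71)]
hole_right [([0.6077, -0.0419, 0.0262], 0.76), ([0.6142, -0.0463, 0.0161], 0.4)]
front_edge []
plate [([0.5651, 0.0128, 0.0216], 0.6)]
spigot [([0.551, 0.0079, 0.0324], 0.79)]
base []
bushing [([0.6222, -0.208, -0.0029], 0.44)]
ring [([0.5364, 0.2344, 0.0025], 0.7)]
shaft [([0.6234, 0.2477, 0.0004], 0.48)]
1.2 [ 0.15936849 -0.63017232  0.21461578] [[-9.69483617e-01 -2.33913632e-05  2.45156106e-01]
 [-2.45156104e-01 -8.74246502e-05 -9.69483614e-01]
 [ 4.41102302e-05 -9.99999996e-01  7.90222306e-05]] 0.09190482633543795
```

View pics/side0.png

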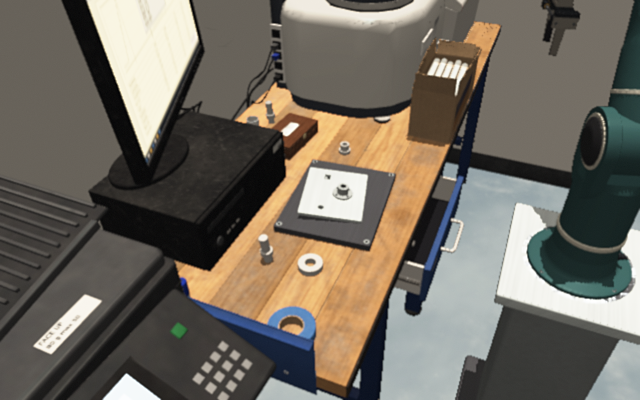

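View pics/top0.png

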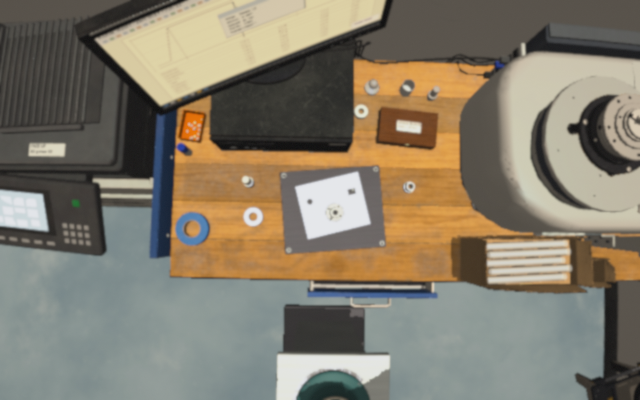

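```bash
python3 - <<'E'
import cv2
t=cv2.imread("pics/top0.png");cv2.imwrite("pics/top0z.png",cv2.resize(t[100:250,230:430],None,fx=4,fy=4,interpolation=cv2.INTER_CUBIC))
t=cv2.imread("pics/side0.png");cv2.imwrite("pics/side0z.png",cv2.resize(t[140:340,200:460],None,fx=3,fy=3,interpolation=cv2.INTER_CUBIC))
E
```

```text
(no output)
```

View pics/top0z.png

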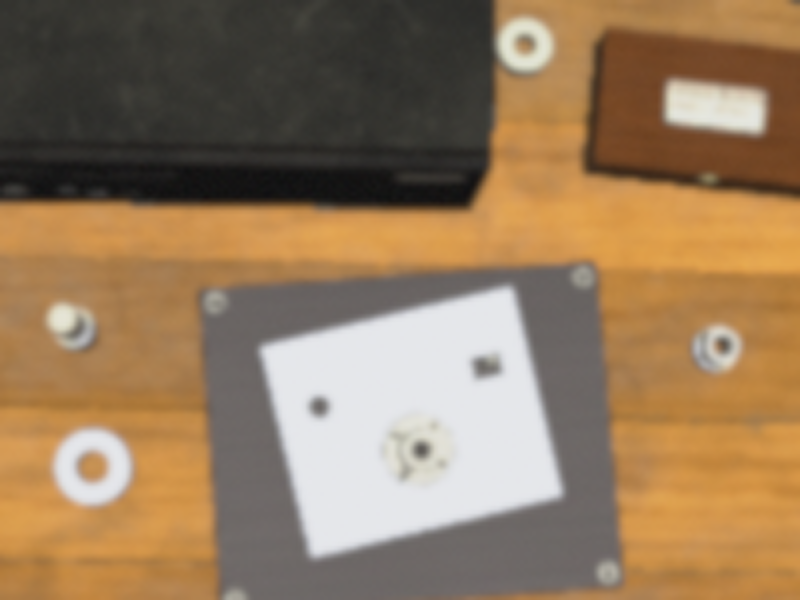

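View pics/side0z.png

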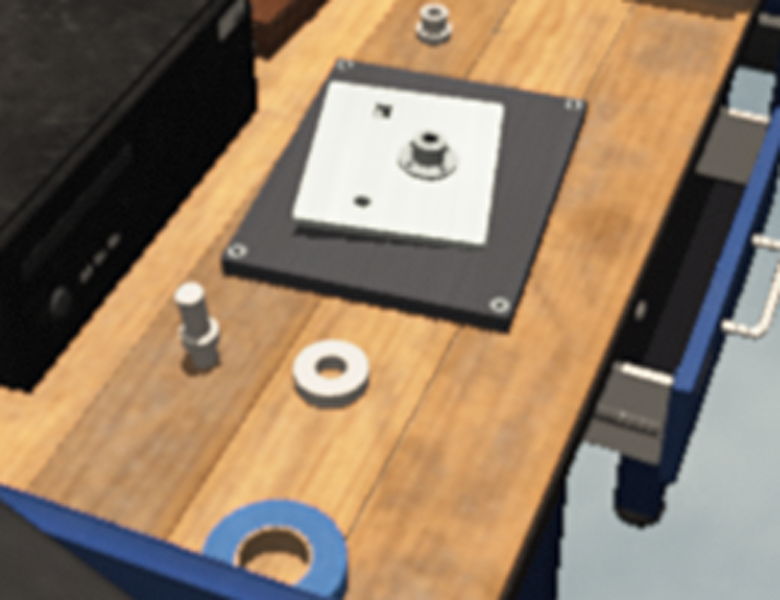

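```bash
cat > vis.py <<'E'
import numpy as np,cv2
from scipy.optimize import least_squares
from scipy.ndimage import map_coordinates
def Rz(a): c,s=np.cos(a),np.sin(a); return np.array([[c,-s,0],[s,c,0],[0,0,1.]])
def Ry(a): c,s=np.cos(a),np.sin(a); return np.array([[c,0,s],[0,1,0],[-s,0,c]])
def proj(ci,P):
    p=(np.atleast_2d(P)-ci["eye"])@ci["rotation"]; p=p*[1,-1,-1]
    return cv2.projectPoints(p.reshape(-1,1,3),np.zeros(3),np.zeros(3),ci["intrinsics"],ci["dist_coeffs"])[0].reshape(-1,2)
def base_pt(b,P): return np.asarray(P)@Rz(b[2]).T+[b[0],b[1],0]
def plate_pt(q,P):  # q: x,y of front_edge underside middle (world), yaw, tilt ; z=.018 at front edge
    P=np.asarray(P)-[-.075,0,0]
    return P@Ry(-q[3]).T@Rz(q[2]).T+[q[0],q[1],.018]
def edge_res(img,ci,pts,inside,W=5):
    # pts Nx3 on edge (world); inside: interior world pt; returns signed offset of strongest gradient along normal
    uv=proj(ci,pts); t=np.gradient(uv,axis=0); t/=np.linalg.norm(t,axis=1)[:,None]
    n=np.stack([-t[:,1],t[:,0]],1); c=proj(ci,inside)[0]
    n*=np.sign(((uv-c)*n).sum(1))[:,None]
    s=np.arange(-W,W+.01,.25); g=[]
    for k in range(len(uv)):
        X=uv[k,0]+n[k,0]*s; Y=uv[k,1]+n[k,1]*s
        g.append(map_coordinates(img,[Y,X],order=1,mode='nearest'))
    g=np.array(g); g=cv2.blur(g,(3,3)); d=np.diff(g,axis=1)/.25
    return uv,n,s[:-1]+.125,d
def fit(f_pt,q0,free,edges,imgs,cis,W0=6,verbose=True):
    # edges: list of (cam, P0,P1,inside, sign)   sign: +1 brighter outside
    q=np.array(q0,float)
    for it in range(8):
        W=W0 if it<4 else 3
        T=[]
        for cam,a,b,ins,sg in edges:
            L=np.linspace(.08,.92,25)[:,None]; P=np.array(a)*(1-L)+np.array(b)*L
            uv,n,s,d=edge_res(imgs[cam],cis[cam],f_pt(q,P),f_pt(q,np.atleast_2d(ins)),W)
            d=np.clip(d*sg,0,None); pk=d.argmax(1); 
            for k in range(len(P)):
                w=d[k]*(abs(s-s[pk[k]])<1.5)
                if w.max()<3: continue
                off=(w*s).sum()/w.sum(); T.append((cam,P[k],uv[k]+n[k]*off,n[k]))
        def r(x):
            qq=q.copy(); qq[free]=x; out=[]
            for c in cis:
                S=[t for t in T if t[0]==c]
                if not S: continue
                u=proj(cis[c],f_pt(qq,np.array([t[1] for t in S])))
                out.append(((u-np.array([t[2] for t in S]))*np.array([t[3] for t in S])).sum(1))
            return np.concatenate(out)
        R=least_squares(r,q[free],loss='soft_l1',f_scale=.4,x_scale=.01); q[free]=R.x
    if verbose: print("fit",np.round(q,4),"n",len(T),"med|r|",round(float(np.median(abs(r(R.x)))),3))
    return q
def rect(x0,x1,y0,y1,z): 
    A=[(x0,y0,z),(x1,y0,z),(x1,y1,z),(x0,y1,z)]
    return dict(right=(A[0],A[1]),far=(A[1],A[2]),left=(A[2],A[3]),near=(A[3],A[0]))
def chans(p):
    p=p.astype(np.float32)
    return p[:,:,2].copy(), p[:,:,0].copy()  # blue, red
def fit_base(imgs,cis,b0,cams):
    e=rect(-.142,.09,-.142,.142,.018); E=[]
    for c in cams:
        for k in ("right","far","left","near"): E.append((c,*e[k],(-.02,0,.018),1))
    return fit(base_pt,b0,[0,1,2],E,imgs,cis)
def fit_plate(imgs,cis,q0,cams,free=(0,1,2,3)):
    e=rect(-.075,.075,-.09,.09,.008); E=[]
    for c in cams:
        for k in ("right","far","left","near"): E.append((c,*e[k],(0,0,.008),-1))
    return fit(plate_pt,q0,list(free),E,imgs,cis)
def rel(b,q):
    f=Rz(b[2]).T@(np.array([q[0]-b[0],q[1]-b[1],0]))
    yaw=q[2]-b[2]
    hl=[Rz(b[2]).T@(plate_pt(q,[[.025,s*.06,0]])[0]-[b[0],b[1],0])-[.025,s*.06,.018] for s in (1,-1)]
    print("front_edge rel to seated mm",np.round((f-[-.075,0,0])*1e3,1),"yaw",round(yaw,4),"tilt",round(q[3],4),"holeL err mm",np.round(hl[0]*1e3,1),"holeR",np.round(hl[1]*1e3,1))
def overlay(p,ci,b,q,fn,crop,s):
    v=cv2.resize(p[crop[1]:crop[3],crop[0]:crop[2],::-1],None,fx=s,fy=s,interpolation=cv2.INTER_CUBIC)
    for P,f,x,col in [(rect(-.142,.09,-.142,.142,.018),base_pt,b,(0,255,255)),(rect(-.075,.075,-.09,.09,.008),plate_pt,q,(0,0,255))]:
        for k in P:
            u=(proj(ci,f(x,np.array(P[k])))-[crop[0],crop[1]]+.5)*s
            cv2.line(v,*[tuple(int(z) for z in w) for w in u],col,1)
    for y in (.06,-.06):
        u=(proj(ci,base_pt(b,[[.025,y,.018]]))[0]-crop[:2]+.5)*s; cv2.circle(v,tuple(int(z) for z in u),3,(0,200,0),-1)
        u=(proj(ci,plate_pt(q,[[.025,y,.008]]))[0]-crop[:2]+.5)*s; cv2.circle(v,tuple(int(z) for z in u),6,(255,0,255),1)
    cv2.imwrite(fn,v)
E
python3 - <<'E'
from vis import *
from station import viewer
cis={c:viewer.camera_info(c) for c in("top","side")}
I={c:cv2.imread(f"pics/{c}0.png")[:,:,::-1] for c in cis}
blue={c:I[c][:,:,2].astype(np.float32) for c in I}; red={c:I[c][:,:,0].astype(np.float32) for c in I}
b0=[.585,.02,.07]; q0=[.497,-.004,.245,.087]
for cams in (["top"],["side"],["top","side"]):
    print(cams); b=fit_base(red,cis,b0,cams); 
    q=fit_plate(blue,cis,q0,cams,(0,1,2)); rel(b,q)
    q4=fit_plate(blue,cis,q0,cams); rel(b,q4)
overlay(I["top"],cis["top"],b,q,"pics/ov_t.png",(230,130,430,270),4)
overlay(I["side"],cis["side"],b,q,"pics/ov_s.png",(260,150,410,260),5)
E
```

```text
['top']
fit [0.5834 0.0146 0.0912] n 100 med|r| 0.114
fit [ 0.4961 -0.0064  0.2578  0.087 ] n 100 med|r| 0.39
front_edge rel to seated mm [-13.9 -13.    0. ] yaw 0.1667 tilt 0.087 holeL err mm [-25.6   2.7   8.7] holeR [-5.7  4.4  8.7]
fit [ 0.4966 -0.0061  0.2613  0.1576] n 100 med|r| 0.361
front_edge rel to seated mm [-13.4 -12.8   0. ] yaw 0.1701 tilt 0.1576 holeL err mm [-26.2   3.1  15.7] holeR [-5.9  4.8 15.7]
['side']
fit [0.5821 0.0291 0.0919] n 100 med|r| 0.414
fit [ 0.4981 -0.0059  0.2589  0.087 ] n 100 med|r| 0.357
front_edge rel to seated mm [-11.9 -27.1   0. ] yaw 0.1669 tilt 0.087 holeL err mm [-23.6 -11.4   8.7] holeR [-3.7 -9.8  8.7]
fit [ 0.4978 -0.005   0.2623  0.1009] n 100 med|r| 0.301
front_edge rel to seated mm [-12.1 -26.2   0. ] yaw 0.1704 tilt 0.1009 holeL err mm [-24.2 -10.2  10.1] holeR [-3.9 -8.5 10.1]
['top', 'side']
fit [0.5834 0.0153 0.092 ] n 195 med|r| 0.271
fit [ 0.4972 -0.0061  0.2581  0.087 ] n 200 med|r| 0.39
front_edge rel to seated mm [-12.7 -13.4   0. ] yaw 0.1661 tilt 0.087 holeL err mm [-24.4   2.3   8.7] holeR [-4.5  3.9  8.7]
fit [ 0.4973 -0.0059  0.2599  0.0965] n 200 med|r| 0.37
front_edge rel to seated mm [-12.7 -13.2   0. ] yaw 0.1679 tilt 0.0965 holeL err mm [-24.6   2.6   9.6] holeR [-4.5  4.3  9.6]
```

View pics/ov_t.png

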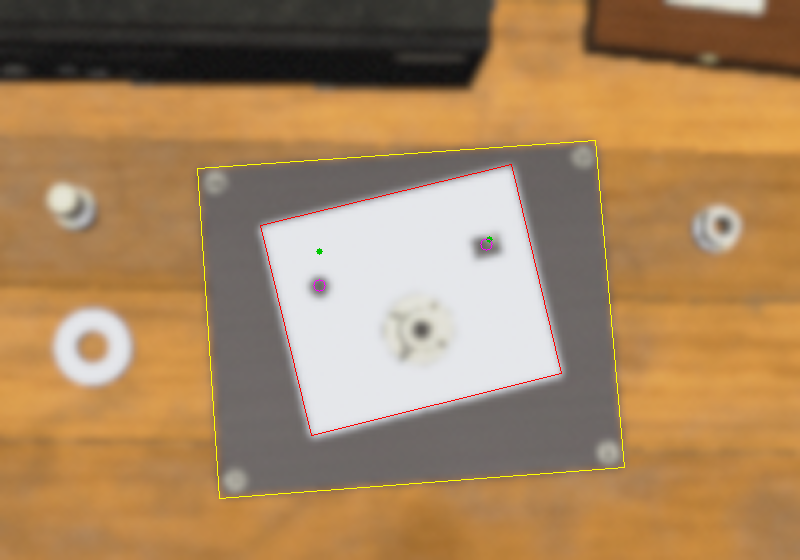

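View pics/ov_s.png

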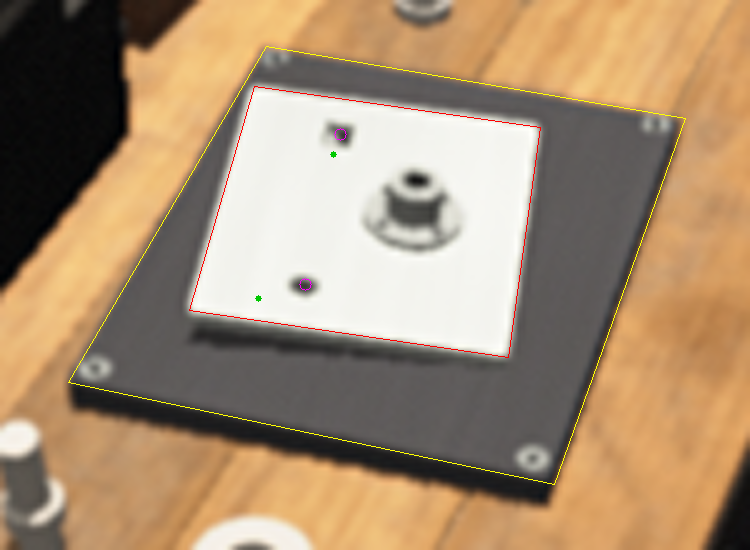

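```bash
cat > geo.py <<'E'
from vis import *
def cloud(ci,d):
    v,u=np.mgrid[0:400,0:640]; 
    k=cv2.undistortPoints(np.stack([u,v],-1).reshape(-1,1,2).astype(np.float64),ci["intrinsics"],ci["dist_coeffs"]).reshape(400,640,2)
    P=np.stack([k[...,0]*d,-k[...,1]*d,-d],-1); return P@ci["rotation"].T+ci["eye"]
E
python3 - <<'E'
from geo import *
from station import viewer,solver,env
c="top"; ci=viewer.camera_info(c); d=np.load("top0.npy"); W=cloud(ci,d)
m=d>0
for x0 in np.arange(.1,.95,.1):
    print(round(x0,2),[ (lambda s: round(float(s.max()),2) if s.size else None)(W[...,2][m&(abs(W[...,0]-x0)<.05)&(abs(W[...,1]-y0)<.05)]) for y0 in np.arange(.3,-.81,-.1)])
b=np.array([.5834,.0153,.092]); R=Rz(b[2])@np.array([[-1,0,0],[0,0,-1],[0,-1,0]]).astype(float)
print(R,np.linalg.det(R)); p=base_pt(b,[[-.125,0,.10]])[0]; print(p,solver.inverse_kinematics(p,R))
print(solver.inverse_kinematics([.159,-.63,.4],env.sense()["tcp_rot"]), env.sense()["t"])
E
```

```text
0.1 [-0.77, 0.0, 0.04, 0.11, 0.02, 0.01, -0.76, -0.76, 0.35, 0.38, -0.76, -0.77]
0.2 [-0.76, -0.67, -0.01, 0.0, 0.0, 0.0, -0.76, -0.77, 0.35, 0.4, 0.34, -0.77]
0.3 [-0.76, -0.77, -0.07, -0.07, -0.07, -0.07, -0.07, None, 0.19, 0.19, -0.77, None]
0.4 [0.01, 0.01, 0.03, 0.02, 0.02, 0.01, 0.21, 0.21, 0.2, 0.2, 0.25, 0.01]
0.5 [0.02, 0.02, 0.04, 0.06, 0.03, 0.01, 0.21, 0.33, 0.41, 0.41, 0.34, 0.0]
0.6 [0.07, 0.07, 0.04, 0.06, 0.04, 0.03, 0.32, 0.46, 0.52, 0.46, 0.34, None]
0.7 [0.16, 0.16, 0.15, 0.16, 0.04, 0.05, 0.32, 0.51, 0.54, None, None, None]
0.8 [0.63, 0.6, 0.16, 0.16, 0.05, 0.05, 0.32, 0.41, 0.46, 0.41, 0.33, None]
0.9 [0.15, 0.58, 0.53, 0.47, 0.35, 0.06, 0.29, 0.33, 0.35, 0.35, 0.35, None]
[[-0.99577098  0.          0.09187027]
 [-0.09187027  0.         -0.99577098]
 [ 0.         -1.          0.        ]] 0.9999999999999999
[0.45892863 0.00381622 0.1       ] [ 0.43311646  0.39678873 -0.60285134  2.11866204  0.33895531  0.71949108
 -1.87054308]
[ 1.27358590e+00  3.54764919e-01 -2.16113466e-03  1.35255727e+00
  8.06348140e-04  1.43419462e+00 -5.16660225e-02] 1.2
```

```bash
cat > mv.py <<'E'
from vis import *
from station import env, effector, solver, viewer, workorder
cis={c:viewer.camera_info(c) for c in("top","side")}
B=np.array([.5834,.0153,.092])
R0=np.array([[-1,0,0],[0,0,-1],[0,-1,0]],float)
def RB(da=0): return Rz(B[2]+da)@R0
def bp(x,y,z): return base_pt(B,[[x,y,z]])[0]   # metres base frame
def st(tag=""):
    s=env.sense(); p=Rz(B[2]).T@(s["ee_pos"]-[B[0],B[1],0]); f=Rz(B[2]).T@s["wrist_force"]
    print(tag,"t",round(s["t"],2),"tcp(base,mm)",np.round(p*1e3,1),"F(base)",np.round(f,1),"w",round(s["gripper_width"],4)); return s
def look(q0,tag,cams=("top","side"),free=(0,1,2,3),refit=False):
    global B
    I={c:viewer.read_camera(c)[0] for c in cams}
    for c in I: cv2.imwrite(f"pics/{c}_{tag}.png",I[c][:,:,::-1])
    blue={c:I[c][:,:,2].astype(np.float32) for c in I}
    out={}
    for cs in ([c] for c in cams):
        print(cs,end=" "); q=fit_plate(blue,cis,q0,cs,free); rel(B,q); out[cs[0]]=q
    if "top" in I: overlay(I["top"],cis["top"],B,out["top"],f"pics/ovt_{tag}.png",(230,130,430,270),4)
    if "side" in I: overlay(I["side"],cis["side"],B,out["side"],f"pics/ovs_{tag}.png",(260,150,410,260),5)
    return out
E
python3 - <<'E'
from mv import *
s=env.sense(); R=s["tcp_rot"]
env.movel([.125,-.50,.47],rate=.4); st("up")
q=np.array(env.sense()["joint_positions"]); print(np.round(q,3))
q[0]=-0.0; q[6]=-1.45; env.goto_joints(q); st("swing")
p=bp(-.125,0,.10); print(np.round(solver.inverse_kinematics(p,RB()),3))
E
```

```text
up t 2.08 tcp(base,mm) [-503.9 -470.8  468.2] F(base) [-0.4  0.1 -0.4] w 0.0921
[ 1.278  0.084 -0.019  1.543  0.002  1.517 -0.064]
swing t 4.28 tcp(base,mm) [-72.3 -34.6 468.2] F(base) [ 0.1 -0.1  1.1] w 0.0922
[-0.027  0.323 -0.063  2.147  0.032  0.672 -1.591]
```

```bash
python3 - <<'E'
from mv import *
env.reach(bp(-.128,0,.08),RB()); st("appr")
env.movel(bp(-.128,0,.0205),RB(),rate=.08); st("down")
for x in (-.108,-.102,-.097,-.093):
    env.movel(bp(x,0,.0205),RB(),rate=.04); st()
look([.4972,-.0061,.2,.087],"1")
E
```

```text
appr t 5.73 tcp(base,mm) [-126.6   -0.3   80.8] F(base) [ 0.1  0.  -0.7] w 0.0917
down t 6.62 tcp(base,mm) [-127.6   -0.    20.8] F(base) [-0.3  0.4 -0.1] w 0.0918
 t 7.28 tcp(base,mm) [-108.7    0.    20.3] F(base) [-3.2  0.6  2. ] w 0.0918
 t 7.58 tcp(base,mm) [-103.3    0.4   20.2] F(base) [-4.2  1.7  1.9] w 0.0922
 t 7.85 tcp(base,mm) [-98.1   0.5  20.1] F(base) [-4.6  1.7  1.2] w 0.0919
 t 8.1 tcp(base,mm) [-93.9   0.5  20.2] F(base) [-4.7  1.1  1.3] w 0.0918
['top'] fit [ 0.5212 -0.0013  0.1886  0.5019] n 94 med|r| 0.161
front_edge rel to seated mm [ 11.5 -10.8   0. ] yaw 0.0966 tilt 0.5019 holeL err mm [-7.  -2.6 48.1] holeR [ 4.6 -2.1 48.1]
['side'] fit [ 0.512  -0.0068  0.1771  0.0626] n 89 med|r| 0.372
front_edge rel to seated mm [  1.8 -15.5   0. ] yaw 0.0851 tilt 0.0626 holeL err mm [-3.8 -7.2  6.3] holeR [ 6.4 -6.8  6.3]
```

View pics/ovt_1.png

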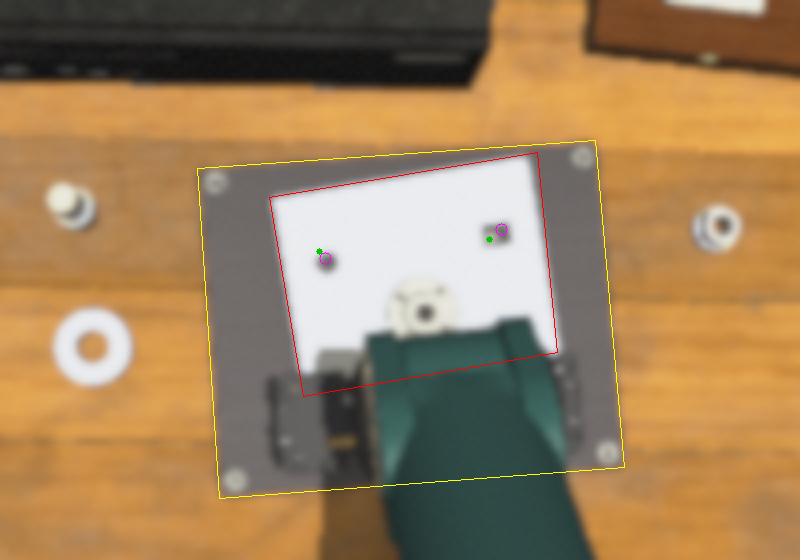

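View pics/ovs_1.png

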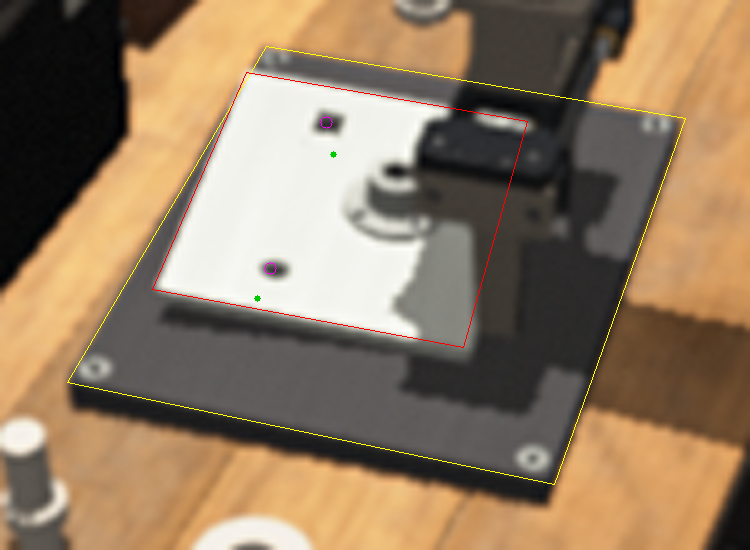

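```bash
cat >> vis.py <<'E'
def fit_occ(imgs,cis,q0,cams,free=(0,1,2)):
    z=.008; far=((.075,-.09,z),(.075,.09,z)); left=((.075,.09,z),(-.03,.09,z)); right=((.03,-.09,z),(.075,-.09,z))
    return fit(plate_pt,q0,list(free),[(c,*e,(0,0,z),-1) for c in cams for e in (far,left,right)],imgs,cis)
E
python3 - <<'E'
from mv import *
I={c:cv2.imread(f"pics/{c}_1.png")[:,:,::-1] for c in cis}; bl={c:I[c][:,:,2].astype(np.float32) for c in I}
for c in (["top"],["side"],["top","side"]):
  for tl in (.087,):
    q=fit_occ(bl,cis,[.507,-.004,.185,tl],c); rel(B,q)
overlay(I["top"],cis["top"],B,q,"pics/a.png",(230,130,430,270),4)
E
```

```text
fit [ 0.5081 -0.0039  0.1752  0.087 ] n 75 med|r| 0.259
front_edge rel to seated mm [ -1.7 -12.2   0. ] yaw 0.0832 tilt 0.087 holeL err mm [-7.4 -4.1  8.7] holeR [ 2.5 -3.7  8.7]
fit [ 0.5101 -0.0042  0.1764  0.087 ] n 75 med|r| 0.194
front_edge rel to seated mm [  0.3 -12.7   0. ] yaw 0.0844 tilt 0.087 holeL err mm [-5.5 -4.5  8.7] holeR [ 4.6 -4.   8.7]
fit [ 0.5091 -0.0036  0.1723  0.087 ] n 150 med|r| 0.32
front_edge rel to seated mm [ -0.7 -12.    0. ] yaw 0.0803 tilt 0.087 holeL err mm [-6.2 -4.2  8.7] holeR [ 3.4 -3.8  8.7]
```

View pics/a.png

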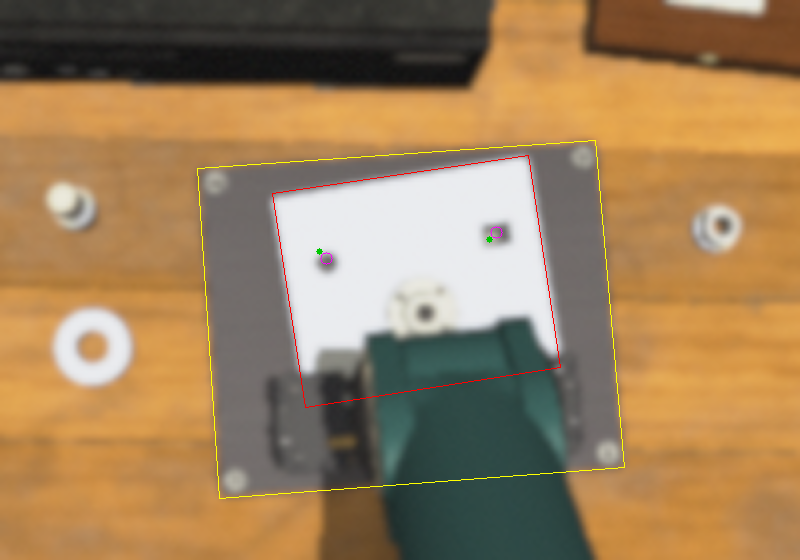

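```bash
python3 - <<'E'
from mv import *
env.movel(bp(-.105,0,.0205),RB(),rate=.1)
env.movel(bp(-.105,0,.08),RB(),rate=.2)
effector.grasp(20); st("closed")
env.movel(bp(-.057,-.145,.08),RB(),rate=.25)
env.movel(bp(-.057,-.145,.0205),RB(),rate=.12); st("down")
for y in (-.124,-.119,-.115,-.112):
    env.movel(bp(-.057,y,.0205),RB(),rate=.04); st()
I={c:viewer.read_camera(c)[0] for c in cis}
bl={c:I[c][:,:,2].astype(np.float32) for c in I}
for c in I: cv2.imwrite(f"pics/{c}_2.png",I[c][:,:,::-1])
for c in (["top"],["side"]):
    q=fit_occ(bl,cis,[.509,-.0,.15,.087],c); rel(B,q)
    overlay(I[c[0]],cis[c[0]],B,q,f"pics/b{c[0]}.png",(230,130,430,270) if c[0]=="top" else (260,150,410,260),4)
E
```

```text
closed t 10.27 tcp(base,mm) [-105.   -0.   80.] F(base) [ 0.5 -0.  -0.1] w 0.0005
down t 11.67 tcp(base,mm) [ -57.  -144.1   20.4] F(base) [ 1.  -0.4  0.1] w 0.0003
 t 12.34 tcp(base,mm) [ -57.  -124.1   20.6] F(base) [0.2 0.2 0.1] w 0.0007
 t 12.62 tcp(base,mm) [ -57.  -118.7   20.5] F(base) [-0.8  1.1  0.1] w 0.0005
 t 12.87 tcp(base,mm) [ -57.2 -115.    20.4] F(base) [ 0.  -0.6  1.2] w 0.0006
 t 13.12 tcp(base,mm) [ -57.2 -111.9   20.4] F(base) [-1.5 -1.1  0.2] w 0.0005
fit [0.5083 0.0013 0.1558 0.087 ] n 75 med|r| 0.07
front_edge rel to seated mm [-1.1 -7.1  0. ] yaw 0.0638 tilt 0.087 holeL err mm [-5.5 -0.8  8.7] holeR [ 2.2 -0.6  8.7]
fit [ 0.509  -0.0017  0.1822  0.087 ] n 75 med|r| 1.174
front_edge rel to seated mm [ -0.7 -10.1   0. ] yaw 0.0902 tilt 0.087 holeL err mm [-6.9 -1.3  8.7] holeR [ 3.9 -0.8  8.7]
```

View pics/btop.png

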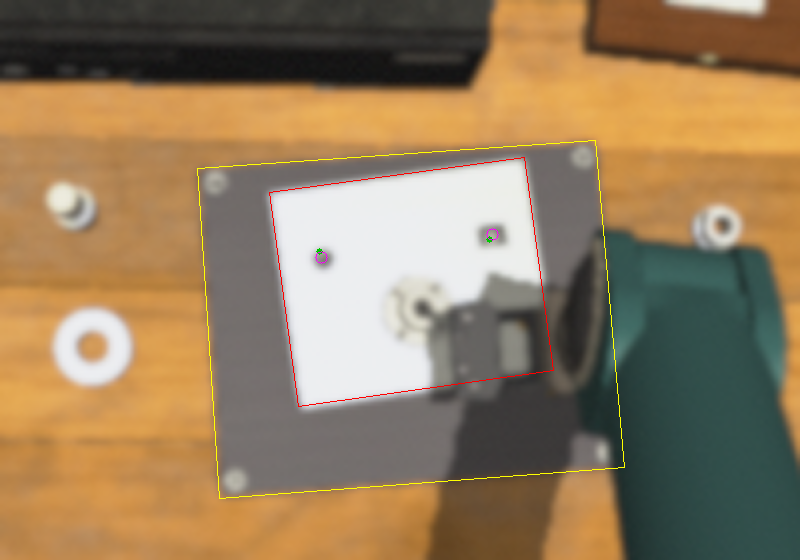

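View pics/bside.png

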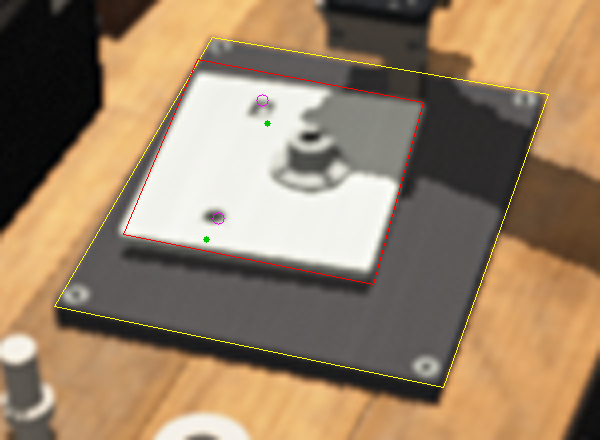

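```bash
python3 - <<'E'
from mv import *
from geo import cloud
W=cloud(cis["top"],np.load("top0.npy")); m=(W[...,2]>.05)
Q=(W-[B[0],B[1],0])@Rz(B[2])
for y in (-.15,-.1,-.05,0,.05,.1,.15):
    k=m&(abs(Q[...,1]-y)<.02)&(Q[...,0]>.09); print(y,np.round(np.percentile(Q[...,0][k],2)*1e3) if k.any() else None,end=" ")
print()
env.movel(bp(-.057,-.116,.0205),RB(),rate=.1)
env.movel(bp(-.067,-.116,.0205),RB(),rate=.1)
for y in (-.108,-.104):
    env.movel(bp(-.067,y,.0205),RB(),rate=.04); st()
I={"top":viewer.read_camera("top")[0]}
bl={c:I[c][:,:,2].astype(np.float32) for c in I}
q=fit_occ(bl,cis,[.509,-.0,.15,.087],["top"]); rel(B,q)
overlay(I["top"],cis["top"],B,q,"pics/c.png",(230,130,430,270),4)
E
```

```text
-0.15 364.0 -0.1 347.0 -0.05 133.0 0 136.0 0.05 141.0 0.1 146.0 0.15 151.0 
 t 14.07 tcp(base,mm) [ -66.6 -107.2   20.5] F(base) [-0.1 -0.1  0.7] w 0.0002
 t 14.32 tcp(base,mm) [ -67.2 -104.4   20.5] F(base) [-0.5 -2.1  1.3] w 0.0006
fit [0.5098 0.009  0.0997 0.087 ] n 75 med|r| 0.1
front_edge rel to seated mm [1.2 0.5 0. ] yaw 0.0077 tilt 0.087 holeL err mm [0.3 1.3 8.7] holeR [1.3 1.3 8.7]
```

View pics/c.png

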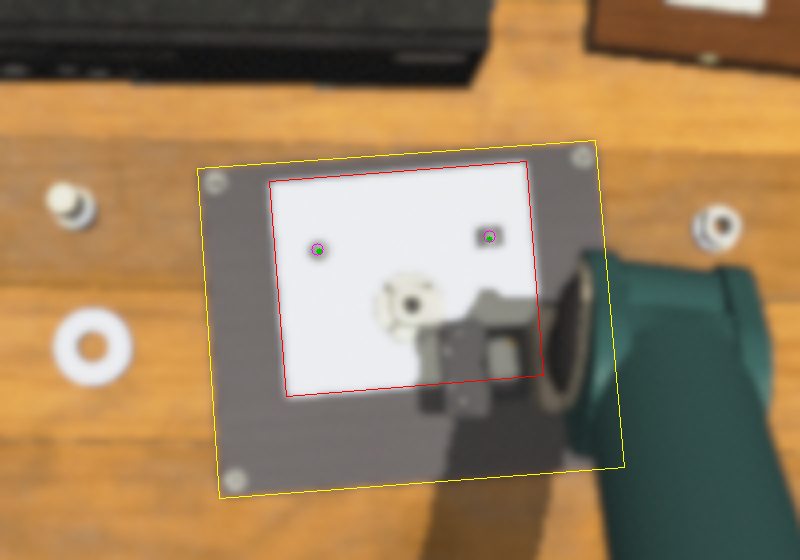

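```bash
python3 - <<'E'
from mv import *
from geo import cloud
env.movel(bp(-.067,-.125,.0205),RB(),rate=.1)
env.movel(bp(-.11,-.15,.06),RB(),rate=.2); st()
I={};D={}
for c in cis: I[c],D[c]=viewer.read_camera(c); cv2.imwrite(f"pics/{c}_3.png",I[c][:,:,::-1])
bl={c:I[c][:,:,2].astype(np.float32) for c in I}
for c in (["top"],["side"]):
  for tl in (0,.05,.087):
    q=fit_occ(bl,cis,[.509,.008,.1,tl],c); rel(B,q)
    if tl==0: overlay(I[c[0]],cis[c[0]],B,q,f"pics/d{c[0]}.png",(230,130,430,270) if c[0]=="top" else (260,150,410,260),4 if c[0]=="top" else 5)
for c in cis:
  Q=(cloud(cis[c],D[c])-[B[0],B[1],0])@Rz(B[2]); 
  def fp(k):
    A=np.c_[Q[k][:,:2],np.ones(k.sum())]; s=np.linalg.lstsq(A,Q[k][:,2],rcond=None)[0]; r=Q[k][:,2]-A@s; return np.round(s,4),round(r.std(),4),k.sum()
  x,y,z=[Q[...,i] for i in range(3)]
  pl=(abs(x)<.065)&(abs(y)<.08)&(np.hypot(x+.02,y)>.035)&(z<.06)&(z>.01)&~((y<-.0)&(x<-.0))
  ba=(x>-.13)&(x<.08)&(abs(y)<.13)&((abs(y)>.105)|(x<-.1))&(y>-.05)&(z<.04)&(z>.005)
  print(c,"plate",fp(pl),"base",fp(ba))
E
```

```text
t 15.19 tcp(base,mm) [-109.2 -149.5   60.3] F(base) [-0.1  0.7 -0.2] w 0.0003
fit [0.5105 0.0091 0.0934 0.    ] n 75 med|r| 0.289
front_edge rel to seated mm [1.8 0.5 0. ] yaw 0.0014 tilt 0.0 holeL err mm [1.7 0.7 0. ] holeR [1.9 0.7 0. ]
fit [0.51   0.009  0.0974 0.05  ] n 75 med|r| 0.159
front_edge rel to seated mm [1.3 0.4 0. ] yaw 0.0054 tilt 0.05 holeL err mm [0.8 1.  5. ] holeR [1.5 1.  5. ]
fit [0.5098 0.009  0.0999 0.087 ] n 75 med|r| 0.095
front_edge rel to seated mm [1.2 0.5 0. ] yaw 0.0079 tilt 0.087 holeL err mm [0.3 1.3 8.7] holeR [1.3 1.3 8.7]
fit [0.5126 0.0084 0.0978 0.    ] n 75 med|r| 0.276
front_edge rel to seated mm [ 3.9 -0.4  0. ] yaw 0.0058 tilt 0.0 holeL err mm [3.5 0.2 0. ] holeR [4.2 0.2 0. ]
fit [0.5092 0.0128 0.1122 0.05  ] n 75 med|r| 0.142
front_edge rel to seated mm [0.9 4.4 0. ] yaw 0.0202 tilt 0.05 holeL err mm [-0.5  6.4  5. ] holeR [2.  6.4 5. ]
fit [0.507  0.0161 0.1259 0.087 ] n 75 med|r| 0.333
front_edge rel to seated mm [-1.   7.9  0. ] yaw 0.0339 tilt 0.087 holeL err mm [-3.5 11.2  8.7] holeR [ 0.6 11.3  8.7]
top plate (array([-0.0023,  0.0039,  0.0255]), np.float64(0.0025), np.int64(1688)) base (array([0.0007, 0.002 , 0.0176]), np.float64(0.0023), np.int64(1261))
side plate (array([-0.0012,  0.0031,  0.0259]), np.float64(0.0017), np.int64(1386)) base (array([0.0002, 0.0011, 0.018 ]), np.float64(0.0015), np.int64(1205))
```

View pics/dtop.png

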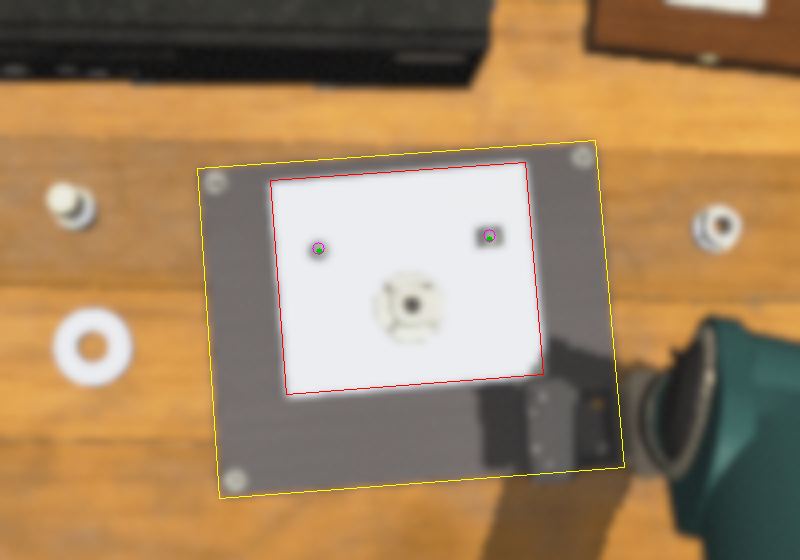

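View pics/dside.png

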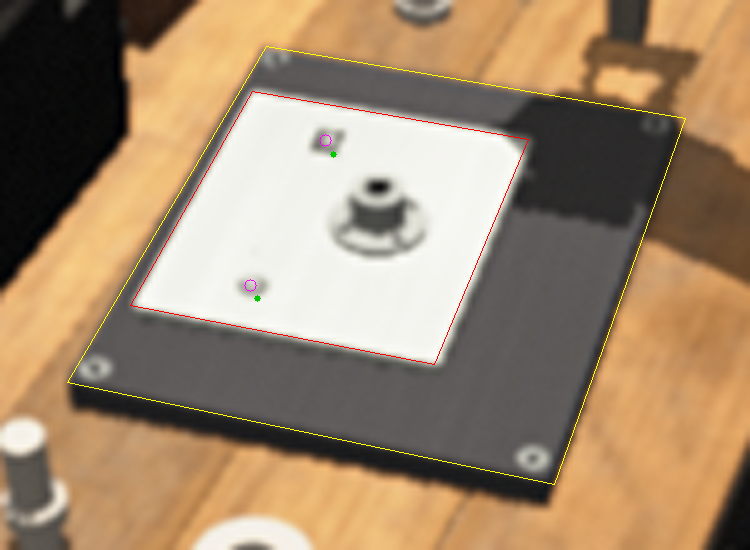

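```bash
python3 - <<'E'
from mv import *
from geo import cloud
from station import tip_of
env.movel(bp(-.12,-.16,.30),RB(),rate=.3); st()
G={c:[] for c in cis}
for i in range(3):
  for c in cis:
    im,d=viewer.read_camera(c); G[c].append(d)
    if i==0: cv2.imwrite(f"pics/{c}_4.png",im[:,:,::-1])
for c in cis:
  d=np.median(G[c],axis=0); Q=(cloud(cis[c],d)-[B[0],B[1],0])@Rz(B[2]); x,y,z=[Q[...,i] for i in range(3)]
  h=lambda x0,y0,r=.015:round(float(np.median(z[(abs(x-x0)<r)&(abs(y-y0)<r)])*1e3),1)
  print(c,"plate far-L,far-R,near-L,near-R",h(.055,.07),h(.055,-.07),h(-.055,.07),h(-.055,-.07),"base L,R,near",h(0,.12),h(0,-.12),h(-.115,0))
  for n in ("hole_left","hole_right","pin_left","pin_right","plate","bushing","ring","shaft"):
    r=tip_of(c,n)
    if r: print(n,np.round(r[0]["at"],4),round(r[0]["score"],2),end="; ")
  print()
E
```

```text
t 16.24 tcp(base,mm) [-120.7 -159.3  298.2] F(base) [-0.5  0.1 -0.1] w 0.0003
top plate far-L,far-R,near-L,near-R 26.0 25.5 25.7 25.7 base L,R,near 17.8 17.3 17.4
hole_left [0.6036 0.0768 0.0193] 0.89; hole_right [ 0.6148 -0.0474  0.0177] 0.78; pin_left [0.6022 0.0736 0.0179] 0.83; pin_right [ 0.6128 -0.0447  0.0182] 0.66; plate [0.5833 0.0156 0.0158] 0.87; bushing [ 0.6276 -0.2087 -0.0017] 0.4; ring [0.5354 0.2325 0.0031] 0.63; shaft [0.6266 0.246  0.0021] 0.49; 
side plate far-L,far-R,near-L,near-R 26.0 26.1 26.2 25.8 base L,R,near 18.2 17.9 18.1
hole_left [0.6044 0.0756 0.0204] 0.82; pin_left [0.6093 0.0777 0.0215] 0.69; pin_right [ 0.615  -0.0412  0.0174] 0.62; plate [0.5823 0.0143 0.0185] 0.61; bushing [ 0.6287 -0.2096  0.0026] 0.58; ring [0.5358 0.2334 0.0043] 0.9; shaft [0.6311 0.2507 0.001 ] 0.54;
```

```bash
python3 - <<'E'
import cv2
a=cv2.imread("pics/side_4.png")[150:260,260:410];b=cv2.imread("pics/top_4.png")[140:250,270:400]
cv2.imwrite("pics/f.png",cv2.resize(a,None,fx=5,fy=5,interpolation=cv2.INTER_CUBIC))
cv2.imwrite("pics/g.png",cv2.resize(b,None,fx=5,fy=5,interpolation=cv2.INTER_CUBIC))
E
```

```text
(no output)
```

View pics/f.png

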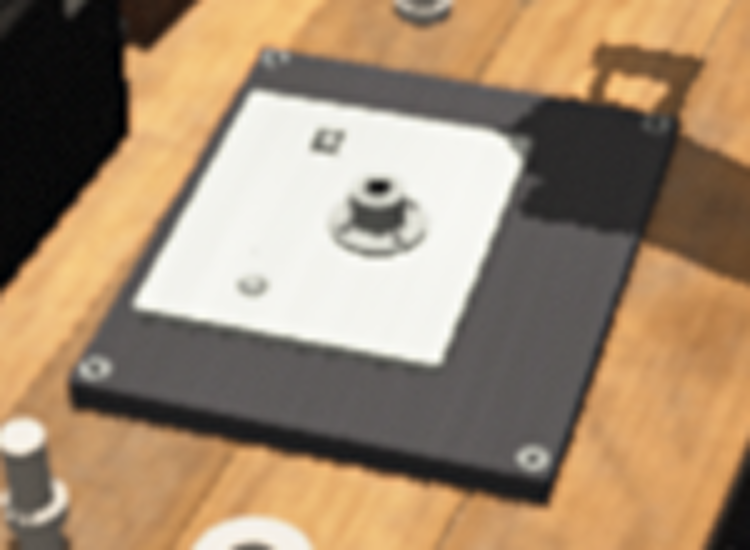

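View pics/g.png

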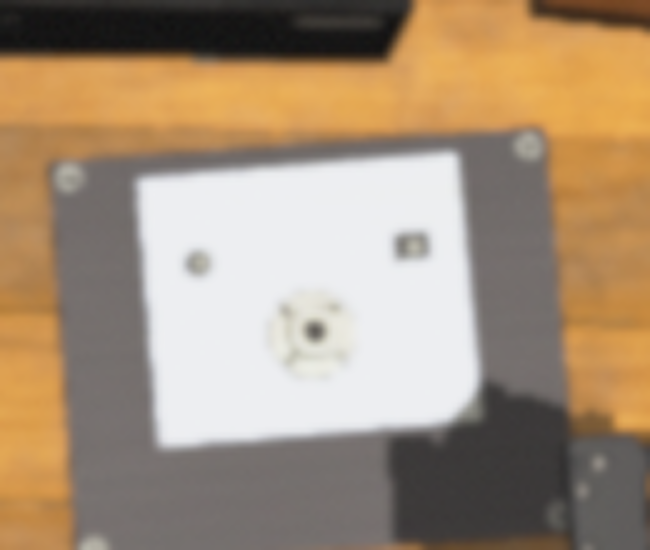

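The side view (round hole at about (252,285), slot at (327,141)) and the top view (hole at (198,263), slot at (411,245)) both show the pin noses inside the holes. The plate lies square to the base. All four corners are 7.7–8.7 mm above the base top in depth, which fits a flat 8 mm plate, so I'm handing in.

```bash
python3 - <<'E'
from station import workorder,env
print(workorder.finish_job()); print(env.sense()["t"])
E
```

```text
the job is handed in; nothing more can be done
None
the job is handed in; nothing more can be done
```

The plate is seated: both holes dropped over the pins and it lies flat on the base. I handed the job in at about 17 s of the 58 s allowed.

**What I did:** I pushed the near edge with the open fingers to bring the plate forward and take out about half the twist. Then two pushes with the shut fingers on the right edge, close to the near corner, turned it the rest of the way. The fingers worked only on the plate's edges, about 2.5 mm above the base. The highest contact force I read was about 5 N. The arm was about 0.3 m up and clear of everything when I handed in.

**Last checks:**
- **Height:** the plate's top is 25.5–26.2 mm high at all four corners in both cameras. The base top reads 17.3–18.2 mm, so an 8 mm plate fits fully down.
- **Pins:** both pins show inside their holes in both views.
- **Bystanders:** bushing, ring and shaft are where they were, within the networks' few mm of scatter. The bushing showed the largest shift, about 5 mm in the top camera on a weak detection, and the fingers worked well clear of it.

**Checks that disagreed:**
- **Sideways fit:** the edge fit assuming a flat plate put it about 2 mm forward in the top camera and about 4 mm forward in the side camera. That is more than the 1.25 mm hole clearance. I put it down to the camera calibration (good to about 2 mm), because the depth readings and the visible pins show it seated.
- **Near edge:** I did not measure whether it stayed on the base during the pushes. I only saw it down in the pictures between them.

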